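# Fit a panel filter and snap the filter housing's cover shut

### The job

Lay the long panel filter flat in the open tray of the air filter housing, grip bar up, then swing the hinged cover down over it and press the cover's free edge down until the catch snaps and holds it fully shut. Leave the square filter, the white canister and the two loose cartons lying near them where they stand.

Things in the scene. Friction and masses are not known exactly. Their poses are not given: they have to be found in the camera images.
- housing: black housing fixed to the counter: open tray 186 (x) x 116 (y) x 40 mm high, inside 174 x 104 mm, walls 6 mm. Origin: centre of its underside; x along its length, z up. Cover hinged along its +y long side; catch block (56 mm long, 44 high) outside the middle of its -y side, out to y = -84 mm; air stub, 52 mm diameter, sticks out 25 mm at its +x end.
- pocket (a point): centre of the tray's inner floor, 8 mm above the counter; axes as the housing's
- cover (a joint): angle of the grey hinged cover, a hollow lid 30 mm deep: 0 = fully shut, grows as it opens; 1.6 to 1.8 (upright or leaning back) at the start. Stiff hinge: stays where it is left. A tongue under its free edge meets the sprung catch at about 0.11 and rests there ajar; 10 to 18 N pressed near the free edge takes it past, it then snaps to 0 and is held.
- cover_hinge (a point): middle of the cover's hinge axis, 40 mm above the counter, 62 mm to +y of the housing's origin; x along the hinge. It turns with the cover (186 mm long along x): the cover extends 120 mm along its own -y, and its outer face lies 30 mm along its own +z
- cover_front (a point): on the cover's outer face (its top when shut), at mid-length, 15 mm in from the free edge; when shut it lies 43 mm to -y of the housing's origin and 70 mm above the counter: the place to press
- filter: the long panel filter, loose: slab 160 (x) x 90 (y) x 28 mm with orange moulded rim and white paper pleats, about 0.25 kg; on top a grip bar 90 mm long (x), 12 mm thick (y), 24 mm high, its top 52 mm above the underside. Origin: centre of its underside, z up. Fits the tray with 7 mm to spare on each side
- square_filter: the square panel filter, too wide for the tray: 118 x 118 x 28 mm slab, same rim, pleats and grip bar; origin at the centre of its underside. Leave it.
- oil_filter: white metal oil filter canister, 76 mm in diameter, 95 mm high, standing; origin at the centre of its underside. Leave it.
- carton_blue: loose blue carton 75 x 150 x 55 mm; origin at the centre of its underside. Leave it.
- carton_orange: loose orange carton 110 x 180 x 45 mm; origin at the centre of its underside. Leave it.

How it is judged:
On the way, in this order (a step that is already met when the one before it is completed fails the run):
1. the long filter lies flat in the tray, grip bar up, while the cover still stands open (z of filter in the frame of pocket between -0.004 and 0.006 m and x of filter in the frame of pocket between -0.012 and 0.012 m and y of filter in the frame of pocket between -0.012 and 0.012 m and angle between filter's own z axis and vertical below 0.1 rad and value of joint cover above 1.2 rad), for 0.2 s.
2. the cover is pressed fully shut, past its catch (value of joint cover below 0.04 rad), for 0.2 s.
At the end, for the whole second after the job is handed in: the long filter lies flat (within 0.1 rad, within 6 mm of the tray floor and 12 mm of the tray's centre) and still in the tray, grip bar up, and the cover is held fully shut by its catch (less than 0.04 rad open) (z of filter in the frame of pocket between -0.004 and 0.006 m and x of filter in the frame of pocket between -0.012 and 0.012 m and y of filter in the frame of pocket between -0.012 and 0.012 m and angle between filter's own z axis and vertical below 0.1 rad and value of joint cover below 0.04 rad and linear speed of filter below 0.02 m/s); the robot touches nothing.
It fails at once if the square panel filter is moved more than 30 mm (distance of square_filter from where it was at the start of the episode above 0.03 m).
It fails at once if the canister is moved more than 30 mm (distance of oil_filter from where it was at the start of the episode above 0.03 m).
It fails at once if the blue carton is moved more than 30 mm (distance of carton_blue from where it was at the start of the episode above 0.03 m).
It fails at once if the orange carton is moved more than 30 mm (distance of carton_orange from where it was at the start of the episode above 0.03 m).
It also fails if it takes over 54 s, if anything falls off the work surface, if the arm or the gripper's body presses on something with over 40 N, if the wrist force passes 120 N, or if a joint passes its speed limit or range.

### The arm

A 6-joint arm with a two-finger parallel gripper is mounted at the origin on the work surface. World frame = base frame: x ahead of the robot, y to its left, z up, the work surface at z = 0. Lengths are in m, angles in rad, forces in N, time in s.
With the tool pointing down it reaches from about 0.35 to 0.775 m from the base axis. Payload 5.5 kg.
Tool frame: the origin (TCP) lies between the finger pads; the fingertips stand 17 mm ahead of it and the grasp point (between the pads) lies 2 mm behind it (env.finger_overhang is the distance from the TCP to the fingertips, in m); z points along the fingers, y is the line along which they close (so a half turn about z gives the same grasp; the last joint's range is limited). The gripper opens to 85 mm and grips with 20 to 120 N. Pads are 22 mm wide; open, the fingers measure 114 mm over their backs; the gripper's body (76 mm by 85 mm) begins 54 mm behind the grasp point. The pads swing forward as they close: fully open they stand 13 mm farther back than shut.
Start: joints at [0.978, 0.313, 0.046, 1.304, 0, 1.431], TCP at [0.252, 0.517, 0.227] pointing down, gripper open.
Joint ranges: [-2.76, 2.76], [-0.86, 1.69], [-1.03, 1.26], [-2.2, 2.34], [-1.47, 1.5], [-3.14, 3.14]. Speed limits (rad/s): [2.57, 2.57, 3.14, 3.14, 3.14, 3.14].

### API

Orientations are given as a unit quaternion [w, x, y, z].
In Python, from workcell import env gives the robot as it stands. The module is installed in compiled form; this text tells all that it offers.
- The arm moves only by the shell command python3 -m pendant 'ROWS' [FORCE]. ROWS is JSON, a list of rows, each a list of 5 numbers: the gripper's target within -1 to 1 (fully open at 1, half-way at 0, shut at -1), then the shift along the tool's x, y, z in m, then the turn about the tool's z in rad. A call has 1 to 8 rows; each row shifts and turns the commanded pose from where the row before left it, along the tool's axes as they then stand; what a row does not reach is not made up. A row lasts 1/8 s, in which the tool goes at most 62.5 mm and 10.7 degrees, less where a joint would pass 70% of its speed; a pose out of reach is approached as far as the arm can. A call with a gripper value outside its range is refused whole. The fingers move at their own pace and stop on an object; FORCE is the grip in N (left out, the last holds). Time passes only in rows, so rows that do not move let the fingers close. It gives the time, the measured TCP pose, the force, the opening and the grip force at its end, in the units of the state.
- env.get_state(): the state, without advancing time (a new reading comes with each control period).
- env.read_camera(name): name is "side" or "top" or "wrist"; returns the picture (400x640x3 uint8, red, green, blue); there is no depth.
- env.calibration(name): a dict with "K" (3x3 intrinsics, pixels), "T" (4x4, takes a point from camera to world coordinates); the wrist camera has in their place "tool_from_camera" (4x4, takes a point from camera to tool coordinates, whose origin is the TCP and whose axes are the flange's). Camera axes: x right, y down, z forward; pixel columns grow to the right and rows downward; lengths in m; the calibration is good to about 2 mm. The wrist camera is an equidistant fisheye: a pixel r from the principal point sees the ray r / f radians off the axis. A picture is of the moment at which its call begins: read the wrist's pose just before it. calibration takes no time and is no camera call.
- env.hand_in(): hands the job in; it is judged then, once.
Trained networks look in the newest picture that a camera, given by its name, has taken for a name from the list of things; names that differ only in an ending like _2 or _b are one class to them, and where a whole thing is asked for, a point or a joint stands for the part that bears it (a point fixed in the world has none). Each returns a list of dicts, best first, with "score" (0 to 1); they miss things now and then, are a little off and sometimes report something else, mostly with a low value. They report only what shows in the picture. A call takes as long as a camera call.
- env.recognise(camera, label): "centre" ([column, row] in pixels, amid what is visible of it).
The state is a dict: "clock": time; "joint_pos": joint angles; "qvel": joint speeds; "tau": joint torques, N m; "tcp_pos": TCP position; "orientation": TCP orientation; "wrist_force": force on the tool from outside, world axes, zero at the start; "ft_torque": the same for the moment, N m; "finger_gap": finger opening in m; "grip_force": force on a finger pad.
Only numpy, scipy, OpenCV 4.12 (cv2) and the standard library are available. Lean on these libraries where they do the work, as an engineer would, in place of code of your own. Each camera call takes 0.05 s, during which the arm holds its last target. There are 200 camera calls.

## Working session

There is one attempt and no reset: what is moved stays moved. The work goes in short steps, Python scripts to look and compute and a shell command to move; the robot and the scene stay as the last step left them, time stands still between calls to the robot, and variables do not carry over. Pictures are saved under pics/ and viewed, at most 10 in all, crops included, and the job is handed in when it is done.

```bash
mkdir -p pics; cat > h.py <<'E'
import numpy as np, cv2
from workcell import env
from scipy.spatial.transform import Rotation as R
def ray(cam,px):
    c=env.calibration(cam); K=np.array(c["K"])
    if cam=="wrist":
        s=env.get_state(); q=s["orientation"]
        W=np.eye(4); W[:3,:3]=R.from_quat([q[1],q[2],q[3],q[0]]).as_matrix(); W[:3,3]=s["tcp_pos"]
        T=W@np.array(c["tool_from_camera"])
        d=np.array([(px[0]-K[0,2])/K[0,0],(px[1]-K[1,2])/K[1,1]]); r=np.linalg.norm(d)
        v=np.array([*(d/max(r,1e-9)*np.sin(r)),np.cos(r)])
    else:
        T=np.array(c["T"]); v=np.linalg.inv(K)@[px[0],px[1],1]
    return T[:3,3],T[:3,:3]@v
def at(cam,px,z):
    o,v=ray(cam,px); return o+v*(z-o[2])/v[2]
def proj(cam,p):
    c=env.calibration(cam); K=np.array(c["K"])
    if cam=="wrist":
        s=env.get_state(); q=s["orientation"]
        W=np.eye(4); W[:3,:3]=R.from_quat([q[1],q[2],q[3],q[0]]).as_matrix(); W[:3,3]=s["tcp_pos"]
        T=W@np.array(c["tool_from_camera"])
        a=np.linalg.inv(T)@[*p,1]; t=np.arctan2(np.hypot(a[0],a[1]),a[2]); n=np.hypot(a[0],a[1])
        return np.array([K[0,2]+K[0,0]*t*a[0]/n,K[1,2]+K[1,1]*t*a[1]/n])
    a=np.linalg.inv(np.array(c["T"]))@[*p,1]; b=K@a[:3]; return b[:2]/b[2]
def snap(cam,name):
    im=env.read_camera(cam); cv2.imwrite(f"pics/{name}.png",im[:,:,::-1]); return im
E
python3 - <<'E'
from h import *
np.set_printoptions(precision=4,suppress=True)
for c in("top","side"):
    snap(c,c+"1"); print(c,np.array(env.calibration(c)["T"]).round(3).tolist(),np.array(env.calibration(c)["K"]).round(1).tolist())
    for l in("filter","square_filter","housing","cover","oil_filter","carton_blue","carton_orange"):
        for r in env.recognise(c,l)[:2]: print(l,r["score"],r["centre"],at(c,r["centre"],0.03))
s=env.get_state();print(s["clock"],s["orientation"],s["tcp_pos"])
E
```

```text
top [[0.01, -0.994, 0.109, 0.492], [-1.0, -0.011, -0.006, -0.017], [0.007, -0.109, -0.994, 1.338], [0.0, 0.0, 0.0, 1.0]] [[486.0, 0.0, 317.4], [0.0, 486.0, 187.9], [0.0, 0.0, 1.0]]
filter 0.95 [355.3, 237.1] [ 0.5049 -0.1282  0.03  ]
filter 0.45 [206.7, 244.2] [0.482  0.2685 0.03  ]
square_filter 0.77 [428.1, 233.8] [ 0.5157 -0.3237  0.03  ]
housing 0.9 [234.3, 238.4] [0.4982 0.1954 0.03  ]
housing 0.32 [422.9, 232.6] [ 0.5188 -0.3097  0.03  ]
cover 0.86 [207.5, 241.1] [0.4903 0.2667 0.03  ]
cover 0.3 [236.9, 236.9] [0.5022 0.1886 0.03  ]
oil_filter 0.75 [375.0, 156.9] [ 0.7232 -0.1816  0.03  ]
carton_blue 0.91 [299.8, 148.9] [0.743  0.0238 0.03  ]
carton_blue 0.22 [378.8, 158.8] [ 0.718 -0.192  0.03 ]
carton_orange 0.91 [217.7, 143.2] [0.7562 0.2481 0.03  ]
side [[0.996, -0.058, 0.062, 0.552], [-0.084, -0.746, 0.661, -0.591], [0.008, -0.663, -0.748, 0.694], [0.0, 0.0, 0.0, 1.0]] [[404.6, 0.0, 315.5], [0.0, 404.6, 204.0], [0.0, 0.0, 1.0]]
filter 0.58 [263.9, 259.7] [ 0.4942 -0.1425  0.03  ]
square_filter 0.56 [276.2, 353.8] [ 0.5144 -0.3295  0.03  ]
square_filter 0.32 [256.7, 110.2] [0.4745 0.3509 0.03  ]
housing 0.55 [261.7, 133.2] [0.4886 0.2494 0.03  ]
cover 0.63 [258.3, 110.4] [0.4789 0.3497 0.03  ]
cover 0.43 [361.6, 132.6] [0.7474 0.2327 0.03  ]
oil_filter 0.76 [382.3, 268.9] [ 0.7208 -0.1815  0.03  ]
carton_blue 0.69 [376.5, 196.9] [0.7443 0.0051 0.03  ]
carton_orange 0.82 [361.1, 133.9] [0.7452 0.2275 0.03  ]
0.8 [0.     0.2245 0.9745 0.0001] [0.2516 0.5171 0.2265]
```

```bash
python3 - <<'E'
import cv2
a=cv2.imread("pics/top1.png")[170:310,180:480];cv2.imwrite("pics/top1c.png",cv2.resize(a,(780,364),interpolation=2))
E
```

```text
(no output)
```

View pics/top1c.png

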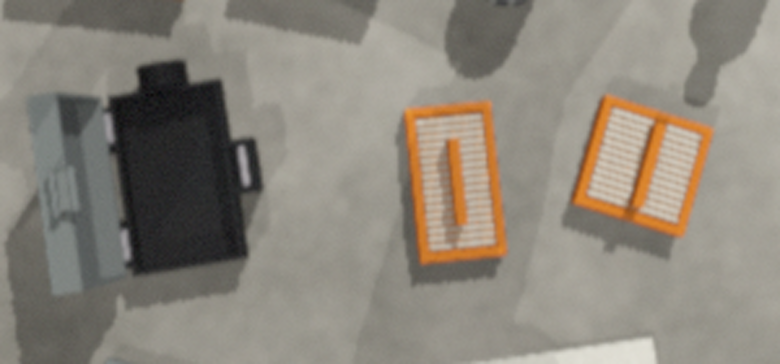

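View pics/side1.png

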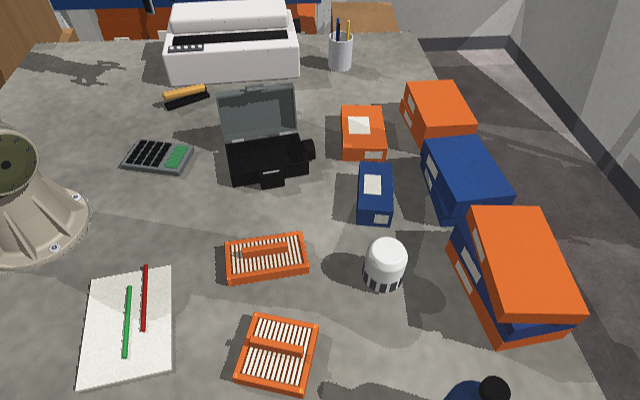

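The top crop shows the tray with corners near (110,98), (220,82), (245,257) and (133,272), and its cover standing open on the left. The long filter has corners (405,110), (490,102), (505,255) and (420,263), with its bar from (453,140) to (462,222). The side view shows the same layout, with the cartons and canister off to +x.

```bash
python3 - <<'E'
from h import *
np.set_printoptions(precision=4,suppress=True)
def px(p): return (180+(p[0]+.5)/2.6-.5,170+(p[1]+.5)/2.6-.5)
im=cv2.imread("pics/top1.png"); hsv=cv2.cvtColor(im,cv2.COLOR_BGR2HSV)
m=cv2.inRange(hsv,(5,120,120),(25,255,255)); m[:, :325]=0;m[:,385:]=0;m[:205]=0;m[:275][:0]=0
cs,_=cv2.findContours(m,0,1); c=max(cs,key=cv2.contourArea)
w=np.array([at("top",p[0],0.028)[:2] for p in c],np.float32); 
r=cv2.minAreaRect(w*1000);print("filter rect",r)
t=np.array([at("top",px(p),0.04) for p in [(110,98),(220,82),(245,257),(133,272)]]);print(t,t.mean(0))
d=(t[1]-t[2])+(t[0]-t[3]);print("housing yaw",np.arctan2(d[1],d[0]),np.linalg.norm(t[0]-t[3]),np.linalg.norm(t[0]-t[1]))
f=np.array([at("top",px(p),0.028) for p in [(405,110),(490,102),(505,255),(420,263)]]);print(f.mean(0))
d=(f[1]-f[2])+(f[0]-f[3]);print("filter yaw",np.arctan2(d[1],d[0]))
b=np.array([at("top",px(p),0.052) for p in [(453,140),(462,222)]]);print(b,b.mean(0))
E
```

```text
filter rect ((498.09027099609375, -126.19300842285156), (160.10227966308594, 91.14051055908203), 6.187049388885498)
[[0.5801 0.2289 0.04  ]
 [0.5978 0.1164 0.04  ]
 [0.4202 0.0872 0.04  ]
 [0.4041 0.2001 0.04  ]] [0.5005 0.1582 0.04  ]
housing yaw 0.1626500477701149 0.1784230714095139 0.11390862816125553
[ 0.498  -0.1267  0.028 ]
filter yaw 0.100117658640575
[[ 0.5403 -0.1226  0.052 ]
 [ 0.4578 -0.1319  0.052 ]] [ 0.4991 -0.1273  0.052 ]
```

```bash
python3 -m pendant '[[1,0,0,0,-0.14],[1,0,0,0,-0.14],[1,0,0,0,-0.14],[1,0,0,0,-0.14],[1,-0.007,-0.026,0,0],[1,-0.014,-0.052,0,0],[1,-0.014,-0.052,0,0],[1,-0.014,-0.052,0,0]]' 
python3 -m pendant '[[1,-0.014,-0.053,0,0],[1,-0.014,-0.053,0,0],[1,-0.014,-0.053,0,0],[1,-0.014,-0.053,0,0],[1,-0.014,-0.053,0,0],[1,-0.014,-0.053,0,0],[1,-0.014,-0.053,0,0],[1,-0.014,-0.053,0,0]]'
```

```text
clock: 1.8
tcp_pos: [0.3202, 0.34, 0.2266]
orientation: [0.0, -0.054, 0.999, 0.0]
wrist_force: [1.3, -0.4, 0.0]
finger_gap: 0.0854
grip_force: 0.0
clock: 2.8
tcp_pos: [0.477, -0.0701, 0.2268]
orientation: [0.001, -0.053, 0.999, -0.0]
wrist_force: [0.8, -0.2, 0.4]
finger_gap: 0.0855
grip_force: 0.0
```

```bash
python3 -m pendant '[[1,-0.007,-0.026,0,0],[1,-0.006,-0.025,0.03,0],[1,0,0,0.03,0],[1,0,0,0,0]]' 
python3 - <<'E'
from h import *
np.set_printoptions(precision=4,suppress=True)
s=env.get_state();print(s["tcp_pos"],s["orientation"])
snap("wrist","w1"); c=env.calibration("wrist");print(np.array(c["tool_from_camera"]).round(3).tolist(),np.array(c["K"])[0])
for l in("filter","housing"):
  for r in env.recognise("wrist",l)[:2]: print(l,r,at("wrist",r["centre"],0.03))
E
```

```text
clock: 3.3
tcp_pos: [0.4931, -0.1171, 0.1644]
orientation: [-0.002, -0.053, 0.999, 0.001]
wrist_force: [0.1, -0.3, 0.2]
finger_gap: 0.0853
grip_force: 0.0
[ 0.4931 -0.1171  0.1644] [-0.0023 -0.0532  0.9986  0.0012]
[[-0.0, -0.965, -0.263, 0.065], [1.0, -0.0, -0.001, 0.001], [0.001, -0.263, 0.965, -0.147], [0.0, 0.0, 0.0, 1.0]] [309.7069   0.     325.4381]
filter {'centre': [313.3, 183.3], 'score': 0.64} [ 0.4939 -0.1283  0.03  ]
housing {'centre': [570.7, 220.0], 'score': 0.63} [0.5033 0.1927 0.03  ]
```

View pics/w1.png

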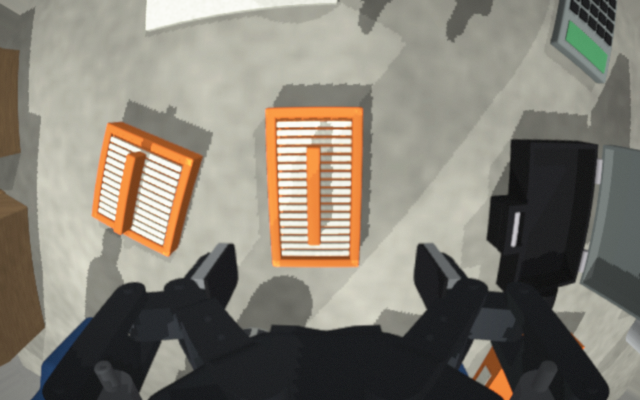

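The wrist view shows the long filter centred, with its bar vertical from (314,146) to (314,244). The tray is at right, around (545,215), and the square filter is at left.

```bash
python3 - <<'E'
from h import *
np.set_printoptions(precision=4,suppress=True)
b=np.array([at("wrist",p,0.052) for p in [(314,146),(314,244)]]);d=b[1]-b[0];print(b,b.mean(0),np.arctan2(d[1],d[0]))
f=np.array([at("wrist",p,0.028) for p in [(266,108),(361,107),(359,266),(274,267)]]);print(f,f.mean(0))
d=f[2]+f[3]-f[0]-f[1];print(np.arctan2(d[1],d[0]))
E
```

```text
[[ 0.4574 -0.1308  0.052 ]
 [ 0.5468 -0.122   0.052 ]] [ 0.5021 -0.1264  0.052 ] 0.09771569077697484
[[ 0.4286 -0.1794  0.028 ]
 [ 0.4189 -0.0924  0.028 ]
 [ 0.5778 -0.0728  0.028 ]
 [ 0.589  -0.1613  0.028 ]] [ 0.5036 -0.1265  0.028 ]
0.11749710232822443
```

```bash
python3 -m pendant '[[0,-0.006,-0.01,0.03,0],[0,0,0,0.04,0],[0,0,0,0.035,0],[0,0,0,0.0115,0],[0,0,0,0,0]]' 60
python3 -m pendant '[[-1,0,0,0,0],[-1,0,0,0,0],[-1,0,0,0,0],[-1,0,0,0,0],[-1,0,0,0,0],[-1,0,0,0,0]]' 60
```

```text
clock: 4.08
tcp_pos: [0.5024, -0.1267, 0.0507]
orientation: [0.0, -0.054, 0.999, -0.0]
wrist_force: [0.3, 0.4, 0.2]
finger_gap: 0.043
grip_force: 0.0
clock: 4.82
tcp_pos: [0.5019, -0.1268, 0.0499]
orientation: [-0.0, -0.054, 0.999, 0.0]
wrist_force: [-0.6, -0.8, -0.2]
finger_gap: 0.0003
grip_force: 0.0
```

```bash
python3 - <<'E'
from h import *
print(env.get_state()["finger_gap"],env.finger_overhang,env.get_state()["tcp_pos"]);snap("wrist","w2");snap("side","s2")
im=cv2.imread("pics/s2.png")[190:330,180:380]; w=cv2.imread("pics/w2.png")
cv2.imwrite("pics/m2.png",np.vstack([cv2.resize(im,(400,280)),cv2.resize(w,(400,250))]))
E
```

```text
0.0002886530690985855 0.017 [ 0.50185863 -0.12679906  0.04994354]
```

View pics/m2.png

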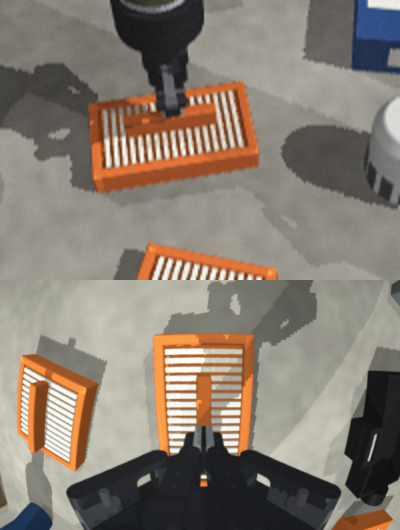

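The fingers sit centred over the middle of the bar, but the gap reads about 0, so I need a closer look.

```bash
python3 - <<'E'
import cv2,numpy as np
w=cv2.imread("pics/w2.png")[100:400,220:430]; s=cv2.imread("pics/s2.png")[190:290,215:315]
cv2.imwrite("pics/m3.png",np.hstack([cv2.resize(w,(385,550),interpolation=2),cv2.resize(s,(400,550),interpolation=2)]))
E
```

```text
(no output)
```

View pics/m3.png

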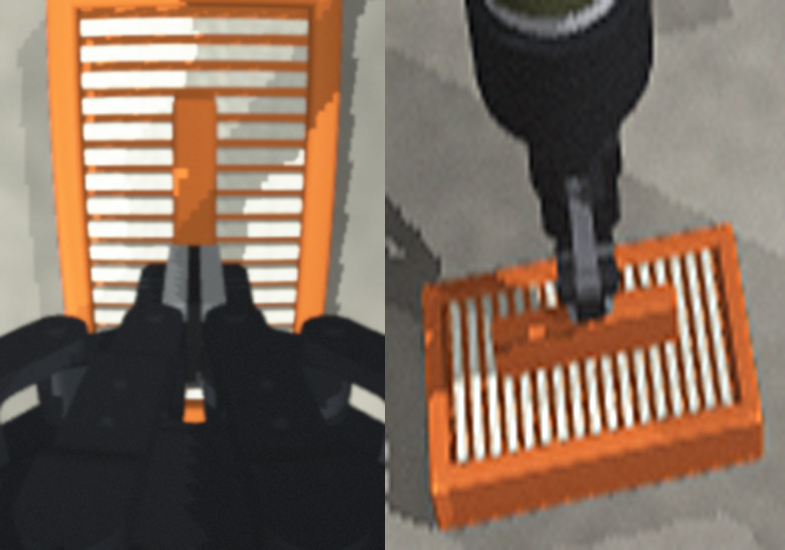

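```bash
python3 - <<'E'
from h import *
np.set_printoptions(precision=1,suppress=True)
for z in (.033,.043,.053,.063):
    print(z,proj("side",[.502,-.127,z]),proj("wrist",[.502,-.127,z]))
for e in (-45,45): # bar ends top
    c,s=np.cos(.107),np.sin(.107)
    for w in(-6,6):
        p=[.501+(e*c-w*s)/1e3,-.1265+(e*s+w*c)/1e3,.052]; print(proj("side",p),proj("wrist",p))
s=env.get_state();print(s["wrist_force"],s["ft_torque"],s["grip_force"])
E
```

```text
0.033 [267.7 252. ] [323.8 233.3]
0.043 [267.3 249.1] [323.7 240.1]
0.053 [266.9 246.1] [323.5 247.8]
0.063 [266.5 243. ] [323.4 256.4]
[243.3 252.3] [311.9 157.1]
[242.9 247.2] [337.4 157.1]
[289.9 245.2] [314.3 316. ]
[289.  240.3] [335.3 316. ]
[ 0.1  0.5 -0.5] [ 0.  -0.   0.1] 0.0
```

The tips closed just above the bar, at about z 0.05, so they reach less far than the stated overhang. I'll reopen, go lower and close again.

```bash
python3 -m pendant '[[0,0,0,0,0],[0,0,0,0,0],[0,0,0,0,0],[0,0,0,0.008,0],[0,0,0,0.007,0],[0,0,0,0,0]]' 60
python3 -m pendant '[[-1,0,0,0,0],[-1,0,0,0,0],[-1,0,0,0,0],[-1,0,0,0,0],[-1,0,0,0,0],[-1,0,0,0,0]]' 60
```

```text
clock: 5.68
tcp_pos: [0.5011, -0.1265, 0.034]
orientation: [-0.001, -0.054, 0.999, 0.0]
wrist_force: [-0.2, 0.2, -0.3]
finger_gap: 0.0426
grip_force: 0.0
clock: 6.42
tcp_pos: [0.5022, -0.1268, 0.0353]
orientation: [0.0, -0.054, 0.999, -0.0]
wrist_force: [-0.6, 0.0, 5.1]
finger_gap: 0.0104
grip_force: 61.2
```

```bash
python3 -m pendant '[[-1,0,0,-0.01,0],[-1,0,0,-0.03,0],[-1,0,0,-0.035,0],[-1,0,0.02,-0.005,-0.056],[-1,0,0.045,0,0],[-1,0,0.045,0,0],[-1,0,0.03,0,0],[-1,0,0,0,0]]'
python3 - <<'E'
from h import *
np.set_printoptions(precision=4,suppress=True)
s=env.get_state();print(s["tcp_pos"],s["orientation"],s["finger_gap"],s["wrist_force"])
snap("wrist","w4")
for l in("housing","filter"):
  for r in env.recognise("wrist",l)[:2]: print(l,r,at("wrist",r["centre"],0.04))
E
```

```text
clock: 7.42
tcp_pos: [0.478, 0.0143, 0.1137]
orientation: [-0.002, -0.084, 0.996, 0.001]
wrist_force: [0.2, 0.2, -2.1]
finger_gap: 0.0101
grip_force: 60.3
[0.478  0.0143 0.1137] [-0.0016 -0.0842  0.9964  0.0007] 0.010097833744807064 [ 0.1814  0.1742 -2.1445]
housing {'centre': [546.0, 243.8], 'score': 0.8} [0.4842 0.2266 0.04  ]
filter {'centre': [324.4, 173.4], 'score': 0.65} [0.4566 0.0077 0.04  ]
```

View pics/w4.png

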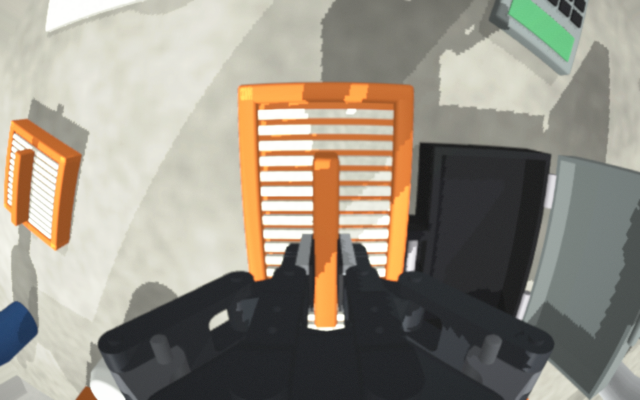

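The filter is held well: its near rim corners are at (240,86) and (413,85), and the bar is between the pads. The tray's near corners are at (421,143) and (551,152).

```bash
python3 - <<'E'
from h import *
np.set_printoptions(precision=4,suppress=True)
s=env.get_state();q=s["orientation"];W=R.from_quat([q[1],q[2],q[3],q[0]]).as_matrix()
t=np.array([at("wrist",p,.04) for p in [(421,143),(551,152)]])
u=(t[1]-t[0])[:2];yaw=np.arctan2(u[1],u[0])-np.pi/2
print(t,"w",np.linalg.norm(u),"yaw",yaw,"ctr",t.mean(0)[:2]+.093*np.array([np.cos(yaw),np.sin(yaw)]),"using .163",t.mean(0)[:2]+.093*np.array([np.cos(.163),np.sin(.163)]))
for z in(.1,.1064):
  f=np.array([at("wrist",p,z) for p in [(240,86),(413,85)]]);print("filter near corners in tool",(f-s["tcp_pos"])@W,np.linalg.norm(f[1]-f[0]))
# wireframe check of housing guess in top & side images
for cam,n in(("top","top1"),("side","side1")):
  im=cv2.imread(f"pics/{n}.png")
  for col,(x,y,yw) in(((0,0,255),(.5005,.158,.163)),):
    P=[proj(cam,[x+a*np.cos(yw)-b*np.sin(yw),y+a*np.sin(yw)+b*np.cos(yw),.04]) for a,b in((-.093,-.058),(.093,-.058),(.093,.058),(-.093,.058))]
    im=cv2.resize(im,None,fx=4,fy=4,interpolation=2); cv2.polylines(im,[((np.array(P)+.5)*4-.5).astype(int)],True,col,1)
  c=(np.mean(P,0)*4).astype(int); cv2.imwrite(f"pics/o_{cam}.png",im[c[1]-220:c[1]+220,c[0]-195:c[0]+195])
cv2.imwrite("pics/o.png",np.hstack([cv2.imread("pics/o_top.png"),cv2.imread("pics/o_side.png")]))
E
```

```text
[[0.4218 0.074  0.04  ]
 [0.4016 0.1987 0.04  ]] w 0.12631928032039683 yaw 0.16066198479454408 ctr [0.5035 0.1513] using .163 [0.5035 0.1515]
filter near corners in tool [[ 0.0823 -0.0442  0.0144]
 [ 0.0829  0.0467  0.0144]] 0.09090797494000237
filter near corners in tool [[ 0.0816 -0.0424  0.008 ]
 [ 0.0822  0.0449  0.008 ]] 0.08730285594157126
```

View pics/o.png

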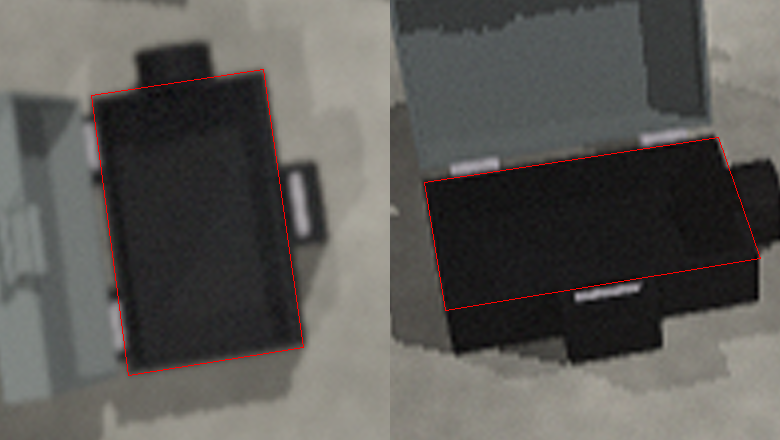

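```bash
python3 -m pendant '[[-1,-0.012,0.034,0,0.006],[-1,-0.014,0.04,0,0],[-1,-0.014,0.04,0,0],[-1,-0.008,0.0226,0,0],[-1,0,0,0.015,0],[-1,0,0,0.005,0],[-1,0,0,0,0]]'
python3 - <<'E'
from h import *
np.set_printoptions(precision=4,suppress=True)
s=env.get_state();print(s["tcp_pos"],s["orientation"],s["finger_gap"],s["wrist_force"])
w=snap("wrist","w5")[:,:,::-1];a=snap("side","s5")[:,:,::-1];env.read_camera("top")
cv2.imwrite("pics/m5.png",np.hstack([w[100:350,200:500],cv2.resize(a[60:200,200:340],(250,250))]))
E
```

```text
clock: 8.45
tcp_pos: [0.5052, 0.1526, 0.0939]
orientation: [-0.001, -0.078, 0.997, -0.0]
wrist_force: [0.1, -0.2, -3.2]
finger_gap: 0.0104
grip_force: 60.3
[0.5052 0.1526 0.0939] [-0.0012 -0.0777  0.997  -0.0002] 0.010352633524723603 [ 0.0738 -0.1745 -3.2334]
```

View pics/m5.png

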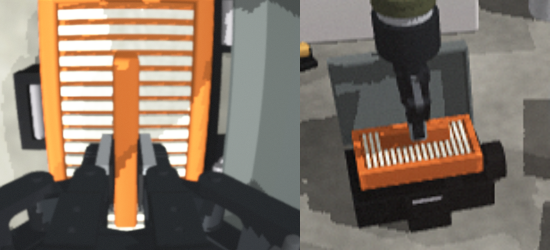

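The filter hovers over the tray, a few mm toward -y. I'll correct that and lower it.

```bash
python3 -m pendant '[[-1,0.002,0.005,0,0],[-1,0,0,0.01,0],[-1,0,0,0,0]]'
python3 -m pendant '[[-1,0,0,0.014,0],[-1,0,0,0.014,0],[-1,0,0,0.006,0],[-1,0,0,0,0]]'
```

```text
clock: 8.98
tcp_pos: [0.5024, 0.1585, 0.084]
orientation: [-0.001, -0.079, 0.997, -0.0]
wrist_force: [-0.4, -0.0, -2.9]
finger_gap: 0.01
grip_force: 60.3
clock: 9.48
tcp_pos: [0.5026, 0.1585, 0.0501]
orientation: [-0.001, -0.079, 0.997, -0.0]
wrist_force: [-1.1, -0.0, -2.5]
finger_gap: 0.0101
grip_force: 60.3
```

```bash
python3 -m pendant '[[-1,0,0,0.004,0],[-1,0,0,0.003,0],[-1,0,0,0,0]]'
```

```text
clock: 9.85
tcp_pos: [0.5033, 0.1586, 0.0439]
orientation: [-0.0, -0.079, 0.997, 0.0]
wrist_force: [-0.2, 0.0, -2.5]
finger_gap: 0.0105
grip_force: 60.3
```

```bash
python3 -m pendant '[[-1,0,0,0.0015,0],[-1,0,0,0,0],[-0.3,0,0,0,0],[-0.3,0,0,0,0],[-0.3,0,0,0,0],[-0.3,0,0,-0.02,0],[-0.3,0,0,-0.04,0],[-0.3,0,0,-0.05,0]]'
python3 -m pendant '[[-0.3,0,0,-0.06,0],[-0.3,0,-0.06,-0.03,0],[-0.3,0,-0.06,0,0],[-1,0,-0.06,0,0],[-1,0,0,0,0]]'
python3 - <<'E'
from h import *
np.set_printoptions(precision=4,suppress=True)
s=env.get_state();print(s["tcp_pos"],s["orientation"],s["finger_gap"],s["wrist_force"])
w=snap("wrist","w6")[:,:,::-1];a=snap("side","s6")[:,:,::-1];t=snap("top","t6")[:,:,::-1]
cv2.imwrite("pics/m6.png",np.vstack([np.hstack([cv2.resize(a[70:200,190:340],(390,338)),cv2.resize(t[180:300,170:310],(394,338))]),cv2.resize(w[:,220:640],None,fx=.62,fy=.62) if 0 else np.hstack([cv2.resize(w,(400,250)),np.zeros((250,384,3),np.uint8)])]))
E
```

```text
clock: 10.85
tcp_pos: [0.5024, 0.1584, 0.1526]
orientation: [-0.001, -0.078, 0.997, -0.0]
wrist_force: [1.1, 0.4, -0.2]
finger_gap: 0.03
grip_force: 0.0
clock: 11.48
tcp_pos: [0.5315, -0.019, 0.2402]
orientation: [0.0, -0.075, 0.997, -0.0]
wrist_force: [-0.7, 0.3, -0.1]
finger_gap: 0.0003
grip_force: 0.0
[ 0.5315 -0.019   0.2402] [ 0.0002 -0.0754  0.9972 -0.0003] 0.00033177542517431294 [-0.6828  0.3113 -0.0602]
```

View pics/m6.png

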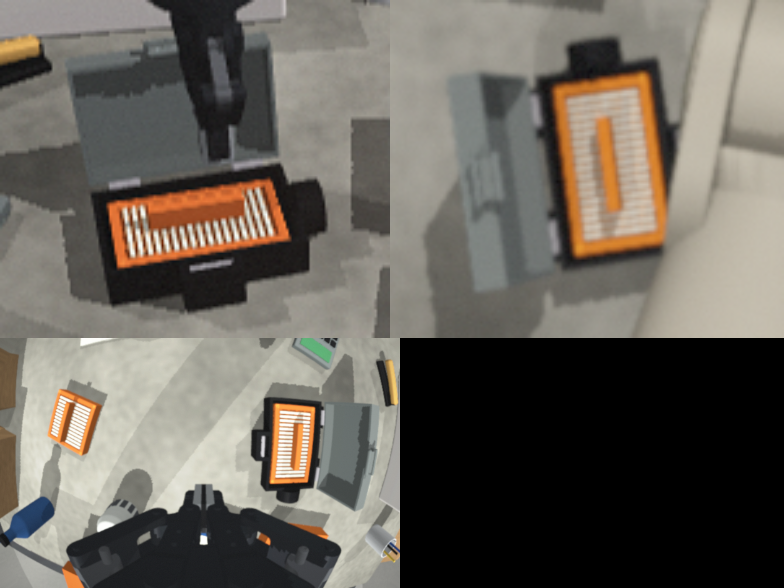

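The filter lies level inside the tray, with the bar up and a black margin all round; the cover stands open to its right in the wrist view. Next I'll go behind the cover with the fingers shut.

```bash
python3 -m pendant '[[-1,0.001,0.058,0,-0.01],[-1,0.001,0.058,0,0],[-1,0.001,0.058,0,0],[-1,0.001,0.058,0,0],[-1,0.001,0.058,0,0],[-1,0.001,0.058,0,0],[-1,0,0,0,0]]'
python3 - <<'E'
from h import *
np.set_printoptions(precision=4,suppress=True)
s=env.get_state();p=np.array(s["tcp_pos"]);print(p,s["orientation"])
c,n=np.cos(.163),np.sin(.163);d=p[:2]-[.5005,.158];print("h",d@[c,n],d@[-n,c])
E
```

```text
clock: 12.5
tcp_pos: [0.4648, 0.3322, 0.2401]
orientation: [-0.0, -0.088, 0.996, 0.0]
wrist_force: [-0.7, -0.4, -0.2]
finger_gap: 0.0001
grip_force: 0.0
[0.4648 0.3322 0.2401] [-0.0003 -0.0881  0.9961  0.0004]
h -0.0070043255917584465 0.1776747397248133
```

```bash
python3 -m pendant '[[-1,-0.007,0,0.05,0.01],[-1,0,0,0.05,0],[-1,0,0,0.005,0],[-1,0,-0.03,0,0],[-1,0,-0.02,0,0],[-1,0,0,0,0]]'
python3 -m pendant '[[-1,0,-0.02,0,0],[-1,0,-0.02,0,0],[-1,0,0,0,0]]'
```

```text
clock: 13.25
tcp_pos: [0.4835, 0.2782, 0.1375]
orientation: [0.001, -0.078, 0.997, 0.0]
wrist_force: [-0.4, 0.6, 0.8]
finger_gap: -0.0001
grip_force: 0.0
clock: 13.62
tcp_pos: [0.4889, 0.2377, 0.1356]
orientation: [0.0, -0.077, 0.997, -0.0]
wrist_force: [0.3, 0.0, 0.2]
finger_gap: 0.0002
grip_force: 0.0
```

```bash
cat >> h.py <<'E'
def H(a,b,z):
    c,n=np.cos(.163),np.sin(.163); return [.5005+a*c-b*n,.158+a*n+b*c,z]
def cov(th,a,r,e):  # along cover r from hinge, e outward
    return H(a,.062-r*np.cos(th)+e*np.sin(th),.04+r*np.sin(th)+e*np.cos(th))
E
python3 - <<'E'
from h import *
np.set_printoptions(precision=0,suppress=True)
a=snap("side","s7"); b=cv2.imread("pics/s6.png")
for r in env.recognise("side","cover")[:2]: print(r)
for th in(.9,1.2,1.4,1.55,1.7,1.8): print(th,*[proj("side",cov(th,x,.12,0)) for x in(-.093,.093)],"mid",proj("side",cov(th,0,.06,0)))
# grey columns profile: boundary of cover top at image column lines
for col in (222,232,242):
    for n,im in(("s6",b),("s7",a[:,:,::-1])): print(col,n,im[70:145:3,col].mean(1).round())
E
```

```text
{'centre': [259.5, 115.2], 'score': 0.89}
0.9 [222. 131.] [304. 119.] mid [263. 132.]
1.2 [219. 116.] [301. 105.] mid [261. 125.]
1.4 [217. 108.] [299.  97.] mid [260. 121.]
1.55 [217. 103.] [297.  92.] mid [260. 118.]
1.7 [216.  99.] [295.  88.] mid [259. 116.]
1.8 [216.  97.] [294.  86.] mid [259. 115.]
222 s6 [154. 155. 155. 156. 126. 135. 129. 119. 111.  80.  58.  58.  54.  85.
  86.  88.  86.  81.  87.  87.  89.  81.  77.  78.  76.]
222 s7 [155. 154. 154. 152. 127. 135. 130. 122. 115. 138. 125. 121. 117. 113.
  49.  48.  53.  51.  59.  62.  56. 100.  76.  75.  77.]
232 s6 [156. 153. 156. 153. 120. 134. 128. 109. 106.  52.  60.  56.  54.  91.
  88.  85.  90.  89.  87.  89.  89.  89.  91.  96. 125.]
232 s7 [155. 153. 153. 153. 120. 134. 131. 128. 125. 149.  67. 118. 118.  62.
  48.  48.  53.  47.  52.  50.  50. 110. 107.  91. 123.]
242 s6 [156. 155. 154. 155. 104. 131. 127.  90.  54.  60.  57.  56.  75.  86.
  86.  88.  86.  85.  83.  85.  87.  94.  87. 161.  16.]
242 s7 [154. 156. 155. 155. 102. 130. 135. 134. 128. 105. 121. 119. 116.  53.
  53.  56.  53.  53.  47.  52. 103. 105. 107. 139.  18.]
```

```bash
python3 -m pendant '[[-1,0,-0.016,-0.001,0],[-1,0,-0.017,-0.001,0],[-1,0,-0.011,0.002,0],[-1,0,-0.011,0.002,0],[-1,0,-0.011,0.005,0],[-1,0,-0.01,0.004,0],[-1,0,0,0,0]]'
python3 - <<'E'
from h import *
np.set_printoptions(precision=4,suppress=True)
s=env.get_state();p=np.array(s["tcp_pos"]);print(s["orientation"],s["wrist_force"])
c,n=np.cos(.163),np.sin(.163);d=p[:2]-[.5005,.158];print("h",d@[c,n],d@[-n,c],p[2])
a=snap("side","s8")
for l in("cover","cover_front"):
  for r in env.recognise("side",l)[:2]: print(l,r)
np.set_printoptions(precision=0,suppress=True)
for th in(.2,.4,.6,.8,1.): print(th,*[proj("side",cov(th,x,.12,0)) for x in(-.093,.093)],"mid",proj("side",cov(th,0,.07,.03)))
for col in (222,232,242): print(col,a[85:165:3,col].mean(1).round())
E
```

```text
clock: 14.6
tcp_pos: [0.5004, 0.1632, 0.1239]
orientation: [-0.0, -0.078, 0.997, -0.0]
wrist_force: [0.2, -0.1, 0.4]
finger_gap: 0.0002
grip_force: 0.0
[-0.0004 -0.0778  0.997  -0.0004] [ 0.1566 -0.0624  0.4237]
h 0.0007097872369344622 0.005135828169894741 0.12394768716482782
cover {'centre': [264.8, 130.9], 'score': 0.71}
cover_front {'centre': [263.1, 132.4], 'score': 0.61}
0.2 [229. 168.] [309. 155.] mid [265. 140.]
0.4 [227. 158.] [308. 145.] mid [264. 133.]
0.6 [225. 148.] [307. 135.] mid [262. 127.]
0.8 [223. 137.] [305. 124.] mid [261. 121.]
1.0 [221. 126.] [303. 114.] mid [260. 116.]
222 [133. 127. 119. 112. 134. 131. 131. 128. 131. 125. 125. 126. 121. 121.
 124. 124. 111. 118. 128. 129.  75.  79.  85.  80.  80.  80.  80.]
232 [130. 129. 127. 125. 147. 139. 140. 142. 136. 128. 128. 122. 128. 129.
 130.  68. 109. 108. 109.  89.  19.  50.  80.  93.  41.  15.  14.]
242 [131. 130. 134. 130. 143. 142. 146. 142. 141. 136. 137. 127. 134. 129.
 137. 107. 107. 111. 110.  16.  16.  74.  87. 126. 126. 119.  73.]
```

```bash
python3 -m pendant '[[-1,0,-0.01,0.006,0],[-1,0,-0.01,0.007,0],[-1,0,-0.009,0.008,0],[-1,0,-0.008,0.009,0],[-1,0,-0.006,0.009,0],[-1,0,0,0,0]]'
python3 - <<'E'
from h import *
np.set_printoptions(precision=4,suppress=True)
s=env.get_state();p=np.array(s["tcp_pos"])
c,n=np.cos(.163),np.sin(.163);d=p[:2]-[.5005,.158];print("h",d@[c,n],d@[-n,c],p[2])
a=snap("side","s9")
for r in env.recognise("side","cover_front")[:2]: print(r)
np.set_printoptions(precision=0,suppress=True)
for th in(0,.11,.2,.3,.4): print(th,*[proj("side",cov(th,x,.12,0)) for x in(-.093,.093)],"front",proj("side",cov(th,0,.105,.03)))
for col in (232,242,): print(col,a[120:195:3,col].mean(1).round())
E
```

```text
clock: 15.5
tcp_pos: [0.5066, 0.1211, 0.0844]
orientation: [-0.001, -0.078, 0.997, -0.0]
wrist_force: [-0.3, 0.5, 0.2]
finger_gap: -0.0001
grip_force: 0.0
h 1.6046209063598493e-05 -0.03744717951671117 0.08438018768059855
{'centre': [261.0, 144.8], 'score': 0.85}
0 [230. 176.] [309. 163.] front [268. 156.]
0.11 [229. 172.] [309. 159.] front [267. 151.]
0.2 [229. 168.] [309. 155.] front [267. 147.]
0.3 [228. 163.] [308. 150.] front [266. 142.]
0.4 [227. 158.] [308. 145.] front [265. 137.]
232 [128. 126. 128. 130.  82.  60.  67.  65.  67.  68.  82.  68.  73.  70.
  84.  85.  62.  19.  26.  18.  23.  16.  42. 137. 134.]
242 [132. 128. 131. 130. 108. 113.  68.  69.  63.  69.  67.  71.  65.  83.
  85.  86.  75. 103.  23.  25.  22.  18.  88. 116. 129.]
```

```bash
python3 -m pendant '[[-1,0,-0.005,0.004,0],[-1,0,0,0.003,0],[-1,0,0,0,0]]'
python3 -m pendant '[[-1,0,0,0.003,0],[-1,0,0,0.002,0],[-1,0,0,0,0]]'
```

```text
clock: 15.98
tcp_pos: [0.5079, 0.1169, 0.0783]
orientation: [-0.0, -0.079, 0.997, 0.0]
wrist_force: [0.6, -0.1, -0.2]
finger_gap: 0.0
grip_force: 0.0
clock: 16.35
tcp_pos: [0.5083, 0.116, 0.0742]
orientation: [0.0, -0.078, 0.997, -0.001]
wrist_force: [-2.6, -4.0, 6.2]
finger_gap: 0.0
grip_force: 2.8
```

Contact with the catch; I'll press on.

```bash
python3 -m pendant '[[-1,0,0,0.002,0],[-1,0,0,0.002,0],[-1,0,0,0,0]]'
python3 -m pendant '[[-1,0,0,0.002,0],[-1,0,0,0.002,0],[-1,0,0,0,0]]'
```

```text
clock: 16.73
tcp_pos: [0.5075, 0.1171, 0.069]
orientation: [-0.0, -0.079, 0.997, 0.0]
wrist_force: [0.4, -0.0, -0.2]
finger_gap: 0.0002
grip_force: 0.0
clock: 17.1
tcp_pos: [0.5079, 0.117, 0.0653]
orientation: [-0.0, -0.079, 0.997, 0.0]
wrist_force: [-0.2, -0.3, 0.9]
finger_gap: -0.0001
grip_force: 0.0
```

```bash
python3 -m pendant '[[-1,0,0,0.002,0],[-1,0,0,0,0]]'
python3 - <<'E'
from h import *
np.set_printoptions(precision=0,suppress=True)
a=snap("side","s10")
for r in env.recognise("side","cover_front")[:2]: print(r)
for col in (232,242,): print(col,a[120:195:3,col].mean(1).round())
E
```

```text
clock: 17.35
tcp_pos: [0.5081, 0.117, 0.0651]
orientation: [0.0, -0.079, 0.997, 0.0]
wrist_force: [-4.6, -0.7, 14.8]
finger_gap: 0.0003
grip_force: 6.9
{'centre': [263.9, 151.4], 'score': 0.63}
232 [126. 127. 129. 130. 129.  70.  64.  72.  71.  69.  67.  68.  71.  68.
  67.  65.  74.  77.  76.  20.  14.  20.  40. 133. 132.]
242 [133. 126. 132. 133. 115. 101.  67.  92.  66.  68.  69.  71. 121.  66.
  67.  69.  72.  75.  34.  23.  26.  18.  87. 117. 133.]
```

The cover meets a hard stop at 15 N, and its lip is at row ~176, which matches fully shut. I'll retract and check.

```bash
python3 -m pendant '[[-1,0,0,-0.01,0],[-1,0,0,-0.04,0],[-1,0,0,-0.05,0],[-1,0,-0.05,-0.03,0],[-1,0,-0.05,0,0],[-1,0,-0.05,0,0],[-1,0,0,0,0],[-1,0,0,0,0]]'
python3 - <<'E'
from h import *
a=snap("side","s11")[:,:,::-1];w=snap("wrist","w11")[:,:,::-1]
np.set_printoptions(precision=0,suppress=True)
for col in (232,242,): print(col,a[120:195:3,col].mean(1).round())
a=cv2.resize(a[60:200,180:340],(800,700)[:2] if 0 else (640,560),interpolation=2).copy()
for x in(-.093,.093):
    for th,c in((0,(0,255,0)),(.11,(0,0,255))):
        q=proj("side",cov(th,x,.12,0)); cv2.circle(a,tuple(((q-[180,60])*4).astype(int)),4,c,1)
cv2.imwrite("pics/f.png",a)
E
```

```text
clock: 18.45
tcp_pos: [0.5313, -0.0312, 0.1933]
orientation: [-0.0, -0.078, 0.997, 0.0]
wrist_force: [-0.9, 0.5, -0.9]
finger_gap: -0.0003
grip_force: 0.0
232 [126. 128. 130. 128. 133. 115. 110. 114. 112. 119. 107.  93.  88. 117.
 116.  99.  76.  79.  78.  22.  16.  21.  41. 138. 132.]
242 [134. 125. 129. 134. 115. 117. 110. 108. 109. 116. 114. 116. 102. 115.
 116.  77.  75.  76.  38.  22.  23.  26.  90. 118. 131.]
```

View pics/f.png

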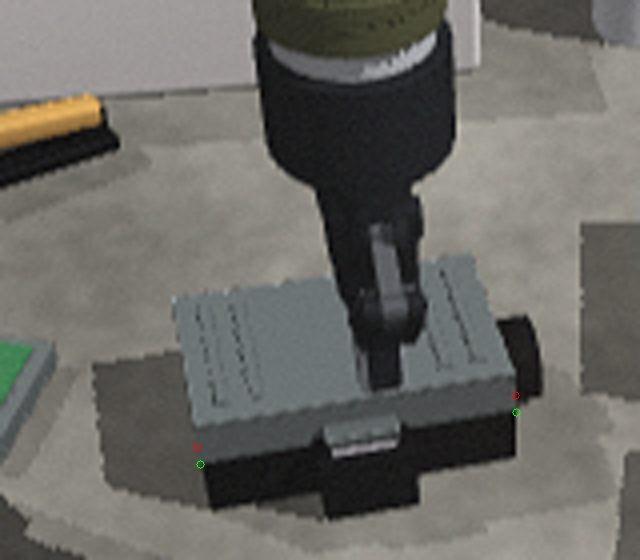

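The cover's lower edge sits on the green (fully shut) marks at both corners, (200,464) and (516,412). The arm is clear, so I'm handing in.

```bash
python3 -c "from workcell import env; print(env.hand_in())"
```

```text
the job is handed in; nothing more can be done
None
```

I laid the long filter flat in the tray with its grip bar up, closed the cover until it met a hard stop at about 15 N, confirmed in the side view that it stayed shut once released, and handed the job in at about 18.5 s; no verdict was returned.

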